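Transfer a row of reagent bottles in reverse order

ROBOT

A 6-joint arm with a two-finger parallel gripper is mounted at the origin on the work surface. World frame = base frame: x ahead of the robot, y to its left, z up, the work surface at z = 0. Lengths are in m, angles in rad, forces in N, time in s.
With the tool pointing down it reaches from about 0.25 to 0.725 m from the base axis. Payload 4 kg.
Tool frame: the origin (TCP) lies midway between the tips of the shut fingers; the grasp point (between the pads) lies 19 mm behind it; z points along the fingers, y is the line along which they close (so a half turn about z gives the same grasp; the last joint's range is limited). The gripper opens to 85 mm and grips with 20 to 120 N. Pads are 22 mm wide; open, the fingers measure 114 mm over their backs; the gripper's body (76 mm by 85 mm) begins 54 mm behind the grasp point. The pads swing forward as they close: fully open they stand 13 mm farther back than shut.
Start: joints at [1.151, 0.241, 0.005, 1.335, 0, 1.571], TCP at [0.204, 0.457, 0.231] pointing down, gripper open.
Joint ranges: [-2.72, 2.72], [-1.05, 1.87], [-1.09, 1.28], [-1.99, 2.15], [-1.42, 1.44], [-3.14, 3.14]. Speed limits (rad/s): [2.79, 2.79, 3.14, 3.14, 3.14, 3.14].

INTERFACE

Orientations are given as a unit quaternion [x, y, z, w].
In Python, from workcell import get_obs, camera, job_done, silhouettes gives the robot as it stands. The module is installed in compiled form; this text tells all that it offers.
- The arm moves only by the tool drive_tool, never from a script. Its argument "increments" is a list of rows, each a list of 3 entries, a list of its own where there are three numbers: the shift along the world's x, y, z in mm, then the turn, a rotation vector about the world's x, y, z in degrees, then the opening, from 0 (shut) to 1 (fully open). A call has 1 to 8 rows; each row shifts and turns the commanded pose from where the row before left it; what a row does not reach is not made up. A row lasts 1/12 s, in which the tool goes at most 41.7 mm and 7.16 degrees, less where a joint would pass 70% of its speed; a pose out of reach is approached as far as the arm can. A call is refused whole if a number of a shift passes 41.7 or a number of a turn 7.16, either way. A call with a gripper value outside its range is refused whole. The fingers move at their own pace and stop on an object; the grip force is fixed at half the most. Time passes only in rows, so rows that do not move let the fingers close. It gives the time, the measured TCP pose, the force, the opening and the grip force at its end, in the units of the state.
- get_obs(): the state, without advancing time (a new reading comes with each control period).
- camera(name): name is "scene" or "top"; returns a dict with "image" (400x640x3 uint8, red, green, blue), "K" (3x3 intrinsics, pixels), "k1" (the pictures are not rectified: a ray, as slopes to the right and down, at radius r is drawn at 1 + k1 r^2 times it, then the intrinsics apply), "view" (4x4, takes a point from world to camera coordinates). Camera axes: x right, y down, z forward; pixel columns grow to the right and rows downward; lengths in m; the calibration is good to about 2 mm. A picture is of the moment at which its call begins. There is no depth.
- job_done(): hands the job in; it is judged then, once.
Trained networks look in a picture, given as the dict that the camera call returned (one of the last four; its "shot" number tells which), for a name from the list of things; names that differ only in an ending like _2 or _b are one class to them, and where a whole thing is asked for, a point or a joint stands for the part that bears it (a point fixed in the world has none). Each returns a list of dicts, best first, with "conf" (0 to 1); they miss things now and then, are a little off and sometimes report something else, mostly with a low value. They report only what shows in the picture. A call takes as long as a camera call. They do not tell look-alikes from the thing itself.
- silhouettes(query, picture): "region" (400x640 bool, what is visible of it) and "bbox" ([left, top, right, bottom] in pixels, round what is visible of it).
The state is a dict: "clock": time; "joint_pos": joint angles; "joint_vel": joint speeds; "tau": joint torques, N m; "eef_pos": TCP position; "tool_rot": TCP orientation; "ft_force": force on the tool from outside, world axes, zero at the start; "ft_torque": the same for the moment, N m; "grip_width": finger opening in m; "grasp_force": force on a finger pad.
Only numpy, scipy, OpenCV 4.12 (cv2) and the standard library are available. Lean on these libraries where they do the work, as an engineer would, in place of code of your own. Each camera call takes 0.05 s, during which the arm holds its last target. There are 200 camera calls.

TASK

Move the four reagent bottles from the wooden board into the white bottle tray, one to a bay, with the row reversed as you see it from the robot: the bottle now at the left end of the board goes into the tray's right-hand end bay, the next one into the bay beside it, and so on, so that the one at the right end comes to stand in the left-hand end bay. Leave every bottle standing upright on the floor of its bay, and set each one down gently, without dropping it.

Things in the scene. Friction and masses are not known exactly. Their poses are not given: they have to be found in the camera images.
- large: large round bottle, closed, amber glass, paper label, round blue screw cap. Body 50 mm in diameter, overall height 96 mm; cap 34 mm in diameter, the top 20 mm of the height; the neck below it is narrower. About 220 g (varies). Origin: centre of the underside; z up its axis. Loose; at the start it stands upright on the wooden board, in its collar.
- slim: slim round bottle, closed, amber glass, paper label, round blue screw cap. Body 36 mm in diameter, overall height 90 mm; cap 24 mm in diameter, the top 18 mm of the height; the neck below it is narrower. About 120 g (varies). Origin: centre of the underside; z up its axis. Loose; at the start it stands upright on the wooden board, in its collar.
- jar: squat wide-mouth jar with a broad cap, closed, amber glass, paper label, round blue screw cap. Body 52 mm in diameter, overall height 62 mm; cap 46 mm in diameter, the top 18 mm of the height; the neck below it is narrower. About 160 g (varies). Origin: centre of the underside; z up its axis. Loose; at the start it stands upright on the wooden board, in its collar.
- square: square bottle, closed, amber glass, paper label, round blue screw cap. Body 44 x 44 mm in plan, overall height 80 mm; cap 28 mm in diameter, the top 18 mm of the height; the neck below it is narrower. About 180 g (varies). Origin: centre of the underside; z up its axis. Loose; at the start it stands upright on the wooden board, in its collar.
- collar_large: grey plastic collar, a fixed plate 70 x 70 x 12 mm on the wooden board, with a 56 mm round hole through it in which the large round bottle stands at the start (bottom on the board, 3 mm of play all round). It stays behind when the bottle is lifted straight out, and shows where it stood. Origin: centre of its underside, at the top of the board; axes parallel to the board's.
- collar_slim: grey plastic collar, a fixed plate 70 x 70 x 12 mm on the wooden board, with a 42 mm round hole through it in which the slim round bottle stands at the start (bottom on the board, 3 mm of play all round). It stays behind when the bottle is lifted straight out, and shows where it stood. Origin: centre of its underside, at the top of the board; axes parallel to the board's.
- collar_jar: grey plastic collar, a fixed plate 70 x 70 x 12 mm on the wooden board, with a 58 mm round hole through it in which the squat jar stands at the start (bottom on the board, 3 mm of play all round). It stays behind when the bottle is lifted straight out, and shows where it stood. Origin: centre of its underside, at the top of the board; axes parallel to the board's.
- collar_square: grey plastic collar, a fixed plate 70 x 70 x 12 mm on the wooden board, with a 50 x 50 mm square hole through it in which the square bottle stands at the start (bottom on the board, 3 mm of play all round). It stays behind when the bottle is lifted straight out, and shows where it stood. Origin: centre of its underside, at the top of the board; axes parallel to the board's.
- board: fixed wooden board with the row of bottles: 90 mm deep (x), 336 mm long (y), 12 mm thick, end cheeks 30 mm high. Four places on its y axis at y = +114, +38, -38, -114 mm; which bottle (with collar) is in which place varies. Origin: centre of the underside; x away from the robot, y to the robot's left, turned at most 0.15 rad. It may be the nearer or the farther of the two racks.
- tray: fixed white plastic tray, empty at the start: 82 mm deep (x), 310 mm long (y), walls and partitions 30 mm high, 6 mm thick; bay floor 6 mm above the origin. Four bays, each 70 x 70 mm inside, centred on its y axis at y = +114 (left end seen from the robot), +38, -38, -114 mm. Origin: centre of the underside; x away from the robot, y to the robot's left, turned at most 0.15 rad.
Things that resemble listed ones, but are neither listed nor needed, are in the scene too. What is shaped like the jar but yellow is not meant.

How it is judged:
By the outcome, as a careful person would: the job done as asked, in the order asked, and still so for the second after the job is handed in, with the robot touching nothing.
It also fails if it takes over 112 s, if anything falls off the work surface, if the arm or the gripper's body presses on something with over 40 N, if the wrist force passes 120 N, or if a joint passes its speed limit or range.

## Working session

There is one attempt and no reset: what is moved stays moved. The work goes in short steps, Python scripts to look and compute and a tool call to move; the robot and the scene stay as the last step left them, time stands still between calls to the robot, and variables do not carry over. Pictures are saved under pics/ and viewed, at most 14 in all, crops included, and the job is handed in when it is done.

Besides the shell and the picture viewer there is one more tool, called after "Emit:" by a JSON object that holds its "method" and its "body". drive_tool: Moves the arm, as the interface text tells. Its arguments: {"type":"object","properties":{"increments":{"type":"array"}},"required":["increments"]}

```bash
mkdir -p pics; python3 - <<'E'
from workcell import *
import cv2,numpy as np,pickle
o=get_obs(); print({k:np.round(v,3) for k,v in o.items()})
d={}
for n in("scene","top"):
    c=camera(n); d[n]=c; cv2.imwrite(f"pics/{n}0.png",c["image"][:,:,::-1])
    print(n,c["K"].tolist(),c["k1"],np.round(c["view"],4).tolist())
    for q in("large","slim","jar","square","collar_large","collar_slim","collar_jar","collar_square","board","tray"):
        print(q,[(round(float(s["conf"]),2),np.round(s["bbox"]).tolist()) for s in silhouettes(q,c)][:4])
E
```

```text
{'clock': np.float64(0.0), 'joint_pos': array([ 1.151,  0.241,  0.004,  1.335, -0.   ,  1.571]), 'joint_vel': array([-0.002,  0.   , -0.001, -0.001,  0.   , -0.001]), 'tau': array([ 1.0000e-03, -3.7232e+01,  2.5241e+01,  1.7000e-02, -0.0000e+00,
        0.0000e+00]), 'eef_pos': array([0.204, 0.456, 0.23 ]), 'tool_rot': array([ 0.208,  0.978, -0.001, -0.   ]), 'ft_force': array([ 0.344, -0.698, -0.466]), 'ft_torque': array([-0.024,  0.051,  0.03 ]), 'grasp_force': np.float64(0.0), 'grip_width': np.float64(0.085)}
scene [[363.27529484725324, 0.0, 322.7457172881092], [0.0, 363.27529484725324, 196.49393903391774], [0.0, 0.0, 1.0]] -0.003259784642662527 [[0.5517, 0.834, -0.0059, -0.2609], [0.5654, -0.3792, -0.7325, -0.2489], [-0.6131, 0.4008, -0.6808, 1.0707], [0.0, 0.0, 0.0, 1.0]]
large [(0.9, [336.0, 152.0, 360.0, 198.0]), (0.42, [289.0, 208.0, 451.0, 324.0])]
slim [(0.71, [392.0, 132.0, 410.0, 173.0])]
jar [(0.98, [339.0, 132.0, 364.0, 162.0]), (0.96, [304.0, 140.0, 324.0, 171.0]), (0.74, [362.0, 149.0, 389.0, 188.0])]
square [(0.82, [304.0, 170.0, 335.0, 214.0])]
collar_large [(0.59, 
[... 464 characters left out ...]
, -0.0425, 0.5149], [0.0425, 0.0016, -0.9991, 0.7435], [0.0, 0.0, 0.0, 1.0]]
large [(0.83, [239.0, 208.0, 275.0, 240.0])]
slim [(0.97, [148.0, 214.0, 184.0, 236.0])]
jar [(0.8, [245.0, 282.0, 270.0, 321.0]), (0.65, [187.0, 272.0, 222.0, 301.0])]
square [(0.73, [289.0, 209.0, 312.0, 240.0])]
collar_large [(0.66, [140.0, 200.0, 333.0, 251.0]), (0.63, [242.0, 206.0, 280.0, 246.0])]
collar_slim [(0.96, [153.0, 206.0, 196.0, 245.0])]
collar_jar [(0.98, [195.0, 205.0, 235.0, 245.0]), (0.21, [139.0, 200.0, 331.0, 252.0])]
collar_square [(0.65, [279.0, 207.0, 321.0, 243.0])]
board [(0.82, [140.0, 199.0, 332.0, 251.0]), (0.44, [194.0, 204.0, 235.0, 241.0])]
tray [(0.95, [208.0, 102.0, 387.0, 156.0])]
```

View pics/scene0.png

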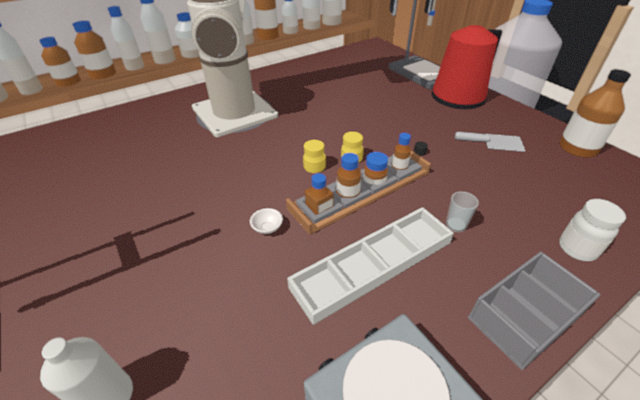

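View pics/top0.png

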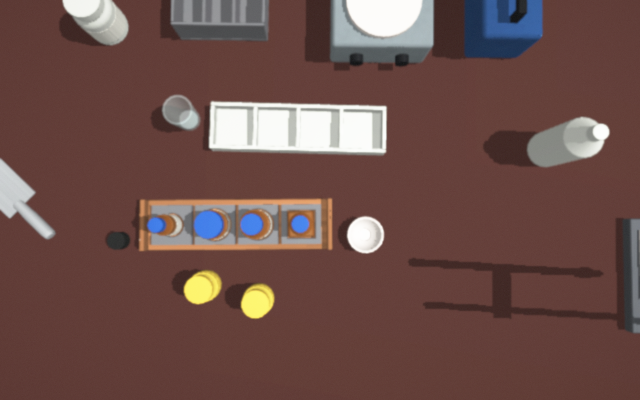

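The board row from the robot's left is slim (cap at 157,225), jar (208,224), large (253,224), square (301,224). Two yellow look-alikes stand just behind it, on the robot side (203,287 and 257,301). The white tray is empty and farther from the robot (210–386 × 102–155). Next I fit the caps and the tray in both views.

```bash
cat > h.py <<'E'
from workcell import *
import cv2,numpy as np
from scipy.optimize import least_squares
A=np.linspace(0,2*np.pi,24,endpoint=False); D=np.c_[np.cos(A),np.sin(A)]
def proj(c,P):
    q=P@c["view"][:3,:3].T+c["view"][:3,3]; s=q[:,:2]/q[:,2:]
    s=s*(1+c["k1"]*(s**2).sum(1,keepdims=True)); return s@np.array(c["K"])[:2,:2].T+np.array(c["K"])[:2,2]
def sup(m):
    v,u=np.nonzero(m); p=np.c_[u,v].astype(float)
    return (p@D.T).max(0)+.4   # half pixel outward
def cyl(p,r,h):   # p = centre of top
    t=np.linspace(0,6.283,40); c=np.c_[r*np.cos(t),r*np.sin(t),0*t]
    return np.r_[c+p,c+p-[0,0,h]]
def box(x,y,yaw,z,lx,ly,h):
    k=np.array([[i*lx/2,j*ly/2] for i in(-1,1) for j in(-1,1)]); R=np.array([[np.cos(yaw),-np.sin(yaw)],[np.sin(yaw),np.cos(yaw)]])
    k=k@R.T+[x,y]; return np.r_[np.c_[k,np.full(4,z)],np.c_[k,np.full(4,z-h)]]
def fit(f,x0,views):  # views: (cam,mask)
    S=[(c,sup(m)) for c,m in views]
    r=least_squares(lambda x:np.concatenate([(proj(c,f(x))@D.T).max(0)-s for c,s in S]),x0,loss="soft_l1",x_scale=.01)
    return r.x,np.abs(r.fun).mean()
def blue(im): 
    h=cv2.cvtColor(im,cv2.COLOR_RGB2HSV); return (h[...,0]>100)&(h[...,0]<130)&(h[...,1]>130)&(h[...,2]>60)
def yellow(im):
    h=cv2.cvtColor(im,cv2.COLOR_RGB2HSV); return (h[...,0]>20)&(h[...,0]<35)&(h[...,1]>130)&(h[...,2]>60)
def blobs(m,x0,y0,x1,y1):
    w=np.zeros_like(m,dtype=np.uint8); w[y0:y1,x0:x1]=m[y0:y1,x0:x1]
    n,l,s,c=cv2.connectedComponentsWithStats(w)
    return sorted([(c[i][0],l==i) for i in range(1,n) if s[i][4]>25],key=lambda a:a[0])
E
python3 - <<'E'
from h import *
cs,ct=camera("scene"),camera("top")
bt=blobs(blue(ct["image"]),135,190,340,260); bs=blobs(blue(cs["image"]),285,120,435,230)
print([(round(a),m.sum()) for a,m in bt],[(round(a),m.sum()) for a,m in bs])
names=["slim","jar","large","square"]; dims=[(.012,.018,.102),(.023,.018,.074),(.017,.02,.108),(.014,.018,.092)]
P=[]
for n,(r,h,z),(_,mt),(_,ms) in zip(names,dims,bt,bs[::-1]):
    x,e=fit(lambda p:cyl(p,r,h),[.46,.1,z],[(ct,mt),(cs,ms)]); P.append(x)
    x2,e2=fit(lambda p:cyl(np.r_[p,z],r,h),x[:2],[(ct,mt)])
    print(n,np.round(x*1e3,1),"exp z",z,round(e,2),"top-only",np.round(x2*1e3,1),round(e2,2))
def white(im,x0,y0,x1,y1):
    h=cv2.cvtColor(im,cv2.COLOR_RGB2HSV); b=blobs((h[...,1]<50)&(h[...,2]>90),x0,y0,x1,y1); return max(b,key=lambda a:a[1].sum())[1]
mt=white(ct["image"],203,92,395,165); ms=white(cs["image"],280,205,455,325)
o=ct["image"].copy(); o[mt]=[0,255,0]; s=cs["image"].copy(); s[ms]=[0,255,0]
for m,q,c in((mt,"tray",ct),):
    R=silhouettes(q,c); 
    if R: print("sil",R[0]["bbox"],"mask",np.nonzero(m)[1].min(),np.nonzero(m)[0].min(),np.nonzero(m)[1].max(),np.nonzero(m)[0].max())
x,e=fit(lambda p:box(*p,.082,.310,.03),[.65,-.02,0,.03],[(ct,mt),(cs,ms)]); print("tray",np.round(x,4),e)
x1,e1=fit(lambda p:box(*p,.03,.082,.310,.03),[.65,-.02,0],[(ct,mt)]) if 0 else fit(lambda p:box(*p,.03,.082,.310,.03),[.65,-.02,0],[(ct,mt)]); print("top only",np.round(x1,4),e1)
c_,s_=np.cos(x[2]),np.sin(x[2])
for y in(.114,.038,-.038,-.114): print("bay",np.round([1e3*(x[0]-s_*y),1e3*(x[1]+c_*y)],1))
P=np.array(P); d=P[0]-P[3]; print("row yaw",np.arctan2(-d[0],d[1]),np.linalg.norm(d[:2]))
for b,b2 in ((0,1),(1,0)):
    yt=blobs(yellow(ct["image"]),170,260,290,330); ys=blobs(yellow(cs["image"]),295,120,370,178)
    if len(yt)==len(ys)==2: print("yellow",fit(lambda p:cyl(p,.026,.062),[.36,.1,.062],[(ct,yt[b][1]),(cs,ys[b2][1])]))
for q in("collar_slim","collar_square"):
    R=silhouettes(q,ct)[0]["region"]; print(q,fit(lambda p:box(*p,P[:,0].mean()*0+np.arctan2(-d[0],d[1]),.024,.07,.07,.012),[.46,.1],[(ct,R)]))
cv2.imwrite("pics/m.png",np.r_[o[80:270,130:450],s[110:330,200:520]][:,:,::-1])
E
```

```text
[(156, np.int64(198)), (208, np.int64(620)), (251, np.int64(352)), (300, np.int64(208))] [(318, np.int64(169)), (349, np.int64(222)), (377, np.int64(326)), (404, np.int64(108))]
slim [477.8 212.1 102.4] exp z 0.102 0.62 top-only [478.  212.3] 0.74
jar [479.4 135.9  74.9] exp z 0.074 0.44 top-only [479.6 136.2] 0.49
large [480.8  60.1 107.3] exp z 0.108 0.66 top-only [481.   59.9] 0.6
square [482.4 -15.9  92.4] exp z 0.092 0.59 top-only [482.6 -15.8] 0.57
sil [209.5, 103.8, 385.1, 155.2] mask 208 101 386 154
tray [ 0.6532 -0.0082 -0.0123  0.0327] 1.894542748392018
top only [ 0.653  -0.0081 -0.0133] 0.4128611061194423
bay [654.6 105.8]
bay [653.7  29.8]
bay [652.8 -46.2]
bay [ 651.8 -122.2]
row yaw 0.020076501599999966 0.2280433460870634
yellow (array([0.37227652, 0.15167297, 0.06227376]), np.float64(0.932014213648289))
yellow (array([0.35012254, 0.05665911, 0.06205298]), np.float64(0.5489110553102517))
collar_slim (array([0.47816868, 0.2106245 ]), np.float64(0.4703214527293435))
collar_square (array([ 0.48229123, -0.01701529]), np.float64(1.4973315764835977))
```

View pics/m.png

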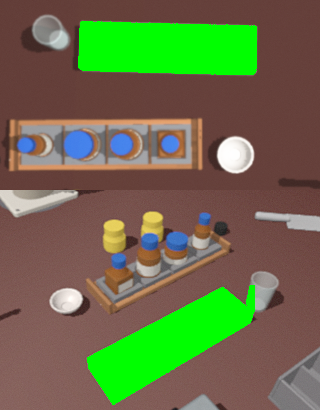

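Every cap fits with its expected height and 76 mm pitch, and the tray fits at about (653, −8) mm with yaw −0.013. I'm moving above the slim bottle first.

Emit:
{"method": "drive_tool", "body": {"increments": [[[27,-24.5,-5],[0,0,-6.6],1],[[27,-24.5,-5],[0,0,-6.6],1],[[27,-24.5,-5],[0,0,-6.6],1],[[27,-24.5,-5],[0,0,-6.6],1],[[27,-24.5,-5],[0,0,-6.6],1],[[27,-24.5,-5],[0,0,-6.6],1],[[27,-24.5,-5],[0,0,-6.6],1],[[27,-24.5,-5],[0,0,-6.6],1]]}}

```text
clock: 2.02
eef_pos: [0.4209, 0.2592, 0.1913]
tool_rot: [0.624, 0.782, 0.0, 0.0]
ft_force: [0.6, 1.6, 0.0]
grip_width: 0.0853
grasp_force: 0.0
```

Emit:
{"method": "drive_tool", "body": {"increments": [[[27,-24.5,-5],[0,0,-6.6],1],[[27,-24.5,-5],[0,0,-6.6],1],[[4,0,0],[0,0,0],1],[[0,0,0],[0,0,0],1],[[0,0,0],[0,0,0],1]]}}

```text
clock: 2.43
eef_pos: [0.4776, 0.2115, 0.1811]
tool_rot: [0.707, 0.707, -0.0, -0.0]
ft_force: [0.2, 0.5, 0.6]
grip_width: 0.0852
grasp_force: 0.0
```

Emit:
{"method": "drive_tool", "body": {"increments": [[[0,0.5,-30],[0,0,0],1],[[0,0,-30],[0,0,0],1],[[0,0,-22],[0,0,0],1],[[0,0,-12],[0,0,0],1],[[0,0,-8],[0,0,0],1],[[0,0,0],[0,0,0],1],[[0,0,0],[0,0,0],0.4],[[0,0,0],[0,0,0],0.3]]}}

```text
clock: 3.1
eef_pos: [0.4784, 0.213, 0.0806]
tool_rot: [0.707, 0.707, 0.001, 0.0]
ft_force: [-0.1, 0.2, -0.1]
grip_width: 0.0638
grasp_force: 0.0
```

Emit:
{"method": "drive_tool", "body": {"increments": [[[0,0,0],[0,0,0],0.15],[[0,0,0],[0,0,0],0.1],[[0,0,0],[0,0,0],0.1],[[0,0,0],[0,0,0],0.1],[[0,0,0],[0,0,0],0.1],[[0,0,0],[0,0,0],0.1]]}}

```text
clock: 3.6
eef_pos: [0.4785, 0.2124, 0.0803]
tool_rot: [0.707, 0.707, 0.001, 0.0]
ft_force: [-0.8, 0.3, 5.5]
grip_width: 0.0221
grasp_force: 58.7
```

Emit:
{"method": "drive_tool", "body": {"increments": [[[0,0,5],[0,0,0],0.1],[[0,0,10],[0,0,0],0.1],[[0,0,20],[0,0,0],0.1],[[0,0,25],[0,0,0],0.1],[[0,0,25],[0,0,0],0.1],[[0,0,15],[0,0,0],0.1],[[0,0,5],[0,0,0],0.1],[[0,0,0],[0,0,0],0.1]]}}

```text
clock: 4.27
eef_pos: [0.4786, 0.2124, 0.186]
tool_rot: [0.707, 0.707, 0.001, 0.001]
ft_force: [-0.0, 0.3, -1.6]
grip_width: 0.0219
grasp_force: 58.9
```

Emit:
{"method": "drive_tool", "body": {"increments": [[[8.7,-16.7,0],[0,0,0],0.1],[[17.4,-33.5,0],[0,0,0],0.1],[[17.4,-33.5,0],[0,0,0],0.1],[[17.4,-33.5,0],[0,0,0],0.1],[[17.4,-33.5,0],[0,0,0],0.1],[[17.4,-33.5,0],[0,0,0],0.1],[[17.4,-33.5,0],[0,0,0],0.1],[[17.4,-33.5,0],[0,0,0],0.1]]}}

```text
clock: 4.93
eef_pos: [0.6077, -0.0408, 0.1822]
tool_rot: [0.707, 0.707, -0.001, -0.001]
ft_force: [0.4, 1.2, -1.8]
grip_width: 0.0216
grasp_force: 58.9
```

Emit:
{"method": "drive_tool", "body": {"increments": [[[17.4,-33.5,0],[0,0,0],0.1],[[17.4,-33.5,0],[0,0,0],0.1],[[8.6,-16.7,0],[0,0,0],0.1],[[0,0,0],[0,0,0],0.1],[[0,0,0],[0,0,0],0.1]]}}

```text
clock: 5.35
eef_pos: [0.6507, -0.1239, 0.1815]
tool_rot: [0.708, 0.706, -0.001, -0.002]
ft_force: [0.4, 1.5, -1.7]
grip_width: 0.0221
grasp_force: 59.1
```

Emit:
{"method": "drive_tool", "body": {"increments": [[[1,1.5,-15],[0,0,0],0.1],[[0,0,-28],[0,0,0],0.1],[[0,0,-28],[0,0,0],0.1],[[0,0,-15],[0,0,0],0.1],[[0,0,-8],[0,0,0],0.1],[[0,0,-4],[0,0,0],0.1],[[0,0,0],[0,0,0],0.1],[[0,0,0],[0,0,0],0.1]]}}

```text
clock: 6.02
eef_pos: [0.6533, -0.1208, 0.0874]
tool_rot: [0.707, 0.707, 0.0, 0.001]
ft_force: [-0.7, -0.2, -0.6]
grip_width: 0.022
grasp_force: 59.1
```

```bash
python3 - <<'E'
from h import *
c=camera("scene"); cv2.imwrite("pics/s1.png",cv2.resize(c["image"][120:340,250:500],None,fx=2.5,fy=2.5)[:,:,::-1])
E
```

```text
(no output)
```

View pics/s1.png

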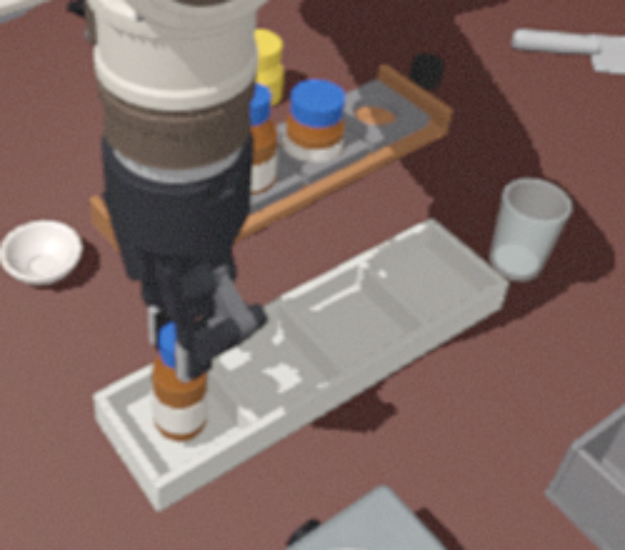

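The slim bottle hangs upright over the right-hand end bay (crop px 180,430). I'm lowering it gently.

Emit:
{"method": "drive_tool", "body": {"increments": [[[-1,-1,-6],[0,0,0],0.1],[[0,0,-3],[0,0,0],0.1],[[0,0,-2],[0,0,0],0.1],[[0,0,0],[0,0,0],0.1],[[0,0,0],[0,0,0],0.1]]}}

```text
clock: 6.48
eef_pos: [0.6515, -0.1224, 0.0751]
tool_rot: [0.707, 0.707, -0.0, -0.0]
ft_force: [-0.5, -0.1, -1.1]
grip_width: 0.0222
grasp_force: 59.1
```

Emit:
{"method": "drive_tool", "body": {"increments": [[[0,0,-1],[0,0,0],0.1],[[0,0,-1],[0,0,0],0.1],[[0,0,0],[0,0,0],0.1]]}}

```text
clock: 6.73
eef_pos: [0.652, -0.1225, 0.0744]
tool_rot: [0.707, 0.707, 0.0, 0.001]
ft_force: [-1.9, 0.1, 2.8]
grip_width: 0.0219
grasp_force: 59.7
```

Emit:
{"method": "drive_tool", "body": {"increments": [[[0,0,0],[0,0,0],0.5],[[0,0,0],[0,0,0],0.7],[[0,0,0],[0,0,0],0.9],[[0,0,0],[0,0,0],1],[[0,0,8],[0,0,0],1],[[0,0,30],[0,0,0],1],[[0,0,40],[0,0,0],1],[[0,0,25],[0,0,0],1]]}}

```text
clock: 7.4
eef_pos: [0.6525, -0.1225, 0.1801]
tool_rot: [0.707, 0.707, 0.001, 0.001]
ft_force: [0.1, -0.2, 0.6]
grip_width: 0.0851
grasp_force: 0.0
```

Emit:
{"method": "drive_tool", "body": {"increments": [[[-19.2,28.7,0],[0,0,0],1],[[-19.2,28.7,0],[0,0,0],1],[[-19.2,28.7,0],[0,0,0],1],[[-19.2,28.7,0],[0,0,0],1],[[-19.2,28.7,0],[0,0,0],1],[[-19.2,28.7,0],[0,0,0],1],[[-19.2,28.7,0],[0,0,0],1],[[-19.2,28.7,0],[0,0,0],1]]}}

```text
clock: 8.07
eef_pos: [0.4972, 0.1085, 0.1771]
tool_rot: [0.708, 0.707, 0.001, 0.0]
ft_force: [0.1, -0.1, 0.4]
grip_width: 0.0856
grasp_force: 0.0
```

Emit:
{"method": "drive_tool", "body": {"increments": [[[-19.2,28.7,0],[0,0,0],1],[[0,0,0],[0,0,0],1],[[0,0,0],[0,0,0],1]]}}

```text
clock: 8.32
eef_pos: [0.4782, 0.1374, 0.1772]
tool_rot: [0.706, 0.708, 0.0, 0.0]
ft_force: [0.5, -0.3, 0.6]
grip_width: 0.0854
grasp_force: 0.0
```

```bash
python3 - <<'E'
from h import *
c=camera("scene"); cv2.imwrite("pics/s2.png",cv2.resize(c["image"][120:340,250:500],None,fx=2.5,fy=2.5)[:,:,::-1])
E
```

```text
(no output)
```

View pics/s2.png

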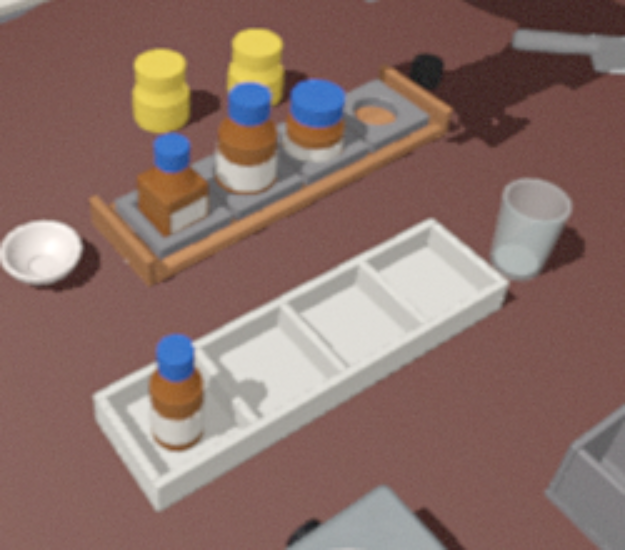

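The slim bottle stands upright in the right end bay (crop px 177,400), and the other three are undisturbed. The jar is next.

Emit:
{"method": "drive_tool", "body": {"increments": [[[1,-1.5,-20],[0,0,0],1],[[0,0,-35],[0,0,0],1],[[0,0,-35],[0,0,0],1],[[0,0,-20],[0,0,0],1],[[0,0,-14],[0,0,0],1],[[0,0,-8],[0,0,0],1],[[0,0,0],[0,0,0],1],[[0,0,0],[0,0,0],0.6]]}}

```text
clock: 9.03
eef_pos: [0.4807, 0.1338, 0.0446]
tool_rot: [0.708, 0.706, 0.0, 0.0]
ft_force: [0.0, 0.6, 0.0]
grip_width: 0.0751
grasp_force: 0.0
```

Emit:
{"method": "drive_tool", "body": {"increments": [[[0,0,0],[0,0,0],0.5],[[0,0,0],[0,0,0],0.4],[[0,0,0],[0,0,0],0.35],[[0,0,0],[0,0,0],0.35],[[0,0,0],[0,0,0],0.35]]}}

```text
clock: 9.45
eef_pos: [0.4813, 0.1348, 0.046]
tool_rot: [0.707, 0.707, 0.001, 0.001]
ft_force: [-0.3, -0.4, 5.7]
grip_width: 0.044
grasp_force: 61.4
```

Emit:
{"method": "drive_tool", "body": {"increments": [[[0,0,5],[0,0,0],0.35],[[0,0,10],[0,0,0],0.35],[[0,0,20],[0,0,0],0.35],[[0,0,25],[0,0,0],0.35],[[0,0,25],[0,0,0],0.35],[[0,0,15],[0,0,0],0.35],[[0,0,5],[0,0,0],0.35],[[0,0,0],[0,0,0],0.35]]}}

```text
clock: 10.12
eef_pos: [0.4808, 0.1348, 0.1511]
tool_rot: [0.707, 0.707, 0.002, 0.001]
ft_force: [-0.1, -0.3, -1.5]
grip_width: 0.0442
grasp_force: 61.3
```

Emit:
{"method": "drive_tool", "body": {"increments": [[[12.2,-13,0],[0,0,0],0.35],[[24.5,-25.9,0],[0,0,0],0.35],[[24.5,-25.9,0],[0,0,0],0.35],[[24.5,-25.9,0],[0,0,0],0.35],[[24.5,-25.9,0],[0,0,0],0.35],[[24.5,-25.9,0],[0,0,0],0.35],[[24.5,-25.9,0],[0,0,0],0.35],[[12.2,-13,0],[0,0,0],0.35]]}}

```text
clock: 10.78
eef_pos: [0.6525, -0.0504, 0.1467]
tool_rot: [0.708, 0.706, -0.001, -0.0]
ft_force: [0.3, 0.2, -1.9]
grip_width: 0.0444
grasp_force: 61.6
```

Emit:
{"method": "drive_tool", "body": {"increments": [[[0,0,0],[0,0,0],0.35],[[0,0,0],[0,0,0],0.35]]}}

```text
clock: 10.95
eef_pos: [0.6504, -0.0478, 0.1466]
tool_rot: [0.708, 0.706, -0.001, -0.002]
ft_force: [0.1, -0.0, -1.2]
grip_width: 0.0446
grasp_force: 61.7
```

Emit:
{"method": "drive_tool", "body": {"increments": [[[1.5,1.5,-15],[0,0,0],0.35],[[0,0,-28],[0,0,0],0.35],[[0,0,-28],[0,0,0],0.35],[[0,0,-15],[0,0,0],0.35],[[0,0,-8],[0,0,0],0.35],[[0,0,-4],[0,0,0],0.35],[[0,0,0],[0,0,0],0.35],[[0,0,0],[0,0,0],0.35]]}}

```text
clock: 11.62
eef_pos: [0.6533, -0.045, 0.0523]
tool_rot: [0.707, 0.707, 0.001, 0.001]
ft_force: [-0.1, -0.3, -2.4]
grip_width: 0.044
grasp_force: 61.7
```

Emit:
{"method": "drive_tool", "body": {"increments": [[[0,0,-3],[0,0,0],0.35],[[0,0,-2],[0,0,0],0.35],[[0,0,0],[0,0,0],0.35],[[0,0,0],[0,0,0],0.35]]}}

```text
clock: 11.95
eef_pos: [0.653, -0.0455, 0.0467]
tool_rot: [0.707, 0.707, 0.0, 0.0]
ft_force: [-0.2, 0.1, -0.5]
grip_width: 0.0443
grasp_force: 61.7
```

Emit:
{"method": "drive_tool", "body": {"increments": [[[0,0,-3],[0,0,0],0.35],[[0,0,-2],[0,0,0],0.35],[[0,0,-1],[0,0,0],0.35],[[0,0,0],[0,0,0],0.35]]}}

```text
clock: 12.28
eef_pos: [0.6527, -0.0455, 0.0402]
tool_rot: [0.707, 0.707, -0.0, -0.0]
ft_force: [-0.5, 0.1, -1.0]
grip_width: 0.044
grasp_force: 61.7
```

Emit:
{"method": "drive_tool", "body": {"increments": [[[0,0,-1],[0,0,0],0.35],[[0,0,0],[0,0,0],0.35]]}}

```text
clock: 12.45
eef_pos: [0.6528, -0.0455, 0.0401]
tool_rot: [0.707, 0.707, 0.0, 0.0]
ft_force: [-2.5, 0.2, 4.1]
grip_width: 0.0441
grasp_force: 62.0
```

Emit:
{"method": "drive_tool", "body": {"increments": [[[0,0,0],[0,0,0],0.6],[[0,0,0],[0,0,0],0.8],[[0,0,0],[0,0,0],1],[[0,0,0],[0,0,0],1],[[0,0,10],[0,0,0],1],[[0,0,35],[0,0,0],1],[[0,0,40],[0,0,0],1],[[0,0,40],[0,0,0],1]]}}

```text
clock: 13.12
eef_pos: [0.6519, -0.0453, 0.1654]
tool_rot: [0.707, 0.707, -0.001, -0.001]
ft_force: [1.1, -0.6, 1.5]
grip_width: 0.0851
grasp_force: 0.0
```

Emit:
{"method": "drive_tool", "body": {"increments": [[[-28.7,17.6,10],[0,0,0],1],[[-28.7,17.6,0],[0,0,0],1],[[-28.7,17.6,0],[0,0,0],1],[[-28.7,17.6,0],[0,0,0],1],[[-28.7,17.6,0],[0,0,0],1],[[-28.7,17.6,0],[0,0,0],1],[[0,0,0],[0,0,0],1],[[0,0,0],[0,0,0],1]]}}

```text
clock: 13.78
eef_pos: [0.4795, 0.061, 0.1754]
tool_rot: [0.707, 0.708, 0.0, 0.0]
ft_force: [1.4, -0.7, 0.2]
grip_width: 0.0852
grasp_force: 0.0
```

```bash
python3 - <<'E'
from h import *
c=camera("scene"); cv2.imwrite("pics/s3.png",cv2.resize(c["image"][120:340,250:500],None,fx=2.5,fy=2.5)[:,:,::-1])
E
```

```text
(no output)
```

View pics/s3.png

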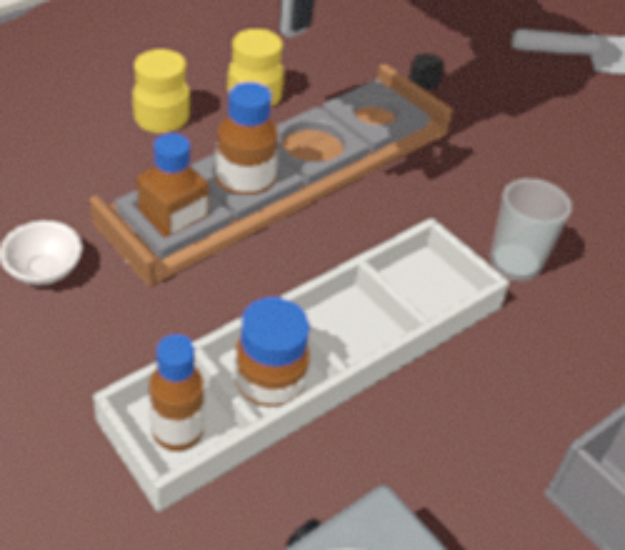

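The jar stands upright in the second bay from the right (crop px 272,350). The large bottle is next.

Emit:
{"method": "drive_tool", "body": {"increments": [[[1,-1,-20],[0,0,0],1],[[0,0,-30],[0,0,0],1],[[0,0,-23],[0,0,0],1],[[0,0,-12],[0,0,0],1],[[0,0,-8],[0,0,0],1],[[0,0,0],[0,0,0],1],[[0,0,0],[0,0,0],0.6],[[0,0,0],[0,0,0],0.4]]}}

```text
clock: 14.5
eef_pos: [0.4831, 0.0591, 0.0823]
tool_rot: [0.708, 0.707, 0.001, 0.001]
ft_force: [-0.1, -0.8, 1.5]
grip_width: 0.0638
grasp_force: 0.0
```

Emit:
{"method": "drive_tool", "body": {"increments": [[[0,0,0],[0,0,0],0.3],[[0,0,0],[0,0,0],0.25],[[0,0,0],[0,0,0],0.2],[[0,0,0],[0,0,0],0.2],[[0,0,0],[0,0,0],0.2],[[0,0,0],[0,0,0],0.2]]}}

```text
clock: 15.0
eef_pos: [0.4823, 0.0593, 0.0825]
tool_rot: [0.707, 0.707, 0.001, 0.001]
ft_force: [-1.0, 0.4, 5.8]
grip_width: 0.0322
grasp_force: 59.2
```

Emit:
{"method": "drive_tool", "body": {"increments": [[[0,0,5],[0,0,0],0.2],[[0,0,10],[0,0,0],0.2],[[0,0,20],[0,0,0],0.2],[[0,0,25],[0,0,0],0.2],[[0,0,15],[0,0,0],0.2],[[0,0,5],[0,0,0],0.2],[[0,0,0],[0,0,0],0.2]]}}

```text
clock: 15.58
eef_pos: [0.4825, 0.0593, 0.1626]
tool_rot: [0.707, 0.707, 0.001, 0.001]
ft_force: [0.6, 0.6, -1.9]
grip_width: 0.0323
grasp_force: 59.8
```

Emit:
{"method": "drive_tool", "body": {"increments": [[[17.1,-2.9,0],[0,0,0],0.2],[[34.3,-5.9,0],[0,0,0],0.2],[[34.3,-5.9,0],[0,0,0],0.2],[[34.3,-5.9,0],[0,0,0],0.2],[[34.3,-5.9,0],[0,0,0],0.2],[[17.1,-2.9,0],[0,0,0],0.2],[[0,0,0],[0,0,0],0.2],[[0,0,0],[0,0,0],0.2]]}}

```text
clock: 16.25
eef_pos: [0.6523, 0.0294, 0.1581]
tool_rot: [0.708, 0.707, -0.002, -0.002]
ft_force: [-0.8, 0.2, -1.8]
grip_width: 0.0324
grasp_force: 60.4
```

Emit:
{"method": "drive_tool", "body": {"increments": [[[1.5,0.5,-15],[0,0,0],0.2],[[0,0,-25],[0,0,0],0.2],[[0,0,-20],[0,0,0],0.2],[[0,0,-10],[0,0,0],0.2],[[0,0,-5],[0,0,0],0.2],[[0,0,-2],[0,0,0],0.2],[[0,0,0],[0,0,0],0.2],[[0,0,0],[0,0,0],0.2]]}}

```text
clock: 16.92
eef_pos: [0.6552, 0.0304, 0.0857]
tool_rot: [0.707, 0.707, 0.001, 0.001]
ft_force: [-0.2, 0.2, -1.8]
grip_width: 0.032
grasp_force: 60.5
```

Emit:
{"method": "drive_tool", "body": {"increments": [[[0,0,-1.5],[0,0,0],0.2],[[0,0,-1],[0,0,0],0.2],[[0,0,0],[0,0,0],0.2],[[0,0,0],[0,0,0],0.2]]}}

```text
clock: 17.25
eef_pos: [0.6546, 0.0303, 0.0822]
tool_rot: [0.707, 0.707, 0.0, 0.0]
ft_force: [-0.2, 0.2, -1.7]
grip_width: 0.0324
grasp_force: 60.5
```

Emit:
{"method": "drive_tool", "body": {"increments": [[[0,0,-2.5],[0,0,0],0.2],[[0,0,-1.5],[0,0,0],0.2],[[0,0,-1],[0,0,0],0.2],[[0,0,0],[0,0,0],0.2],[[0,0,0],[0,0,0],0.2]]}}

```text
clock: 17.67
eef_pos: [0.6544, 0.0303, 0.0767]
tool_rot: [0.707, 0.707, -0.0, -0.0]
ft_force: [0.5, 0.1, -1.5]
grip_width: 0.0323
grasp_force: 60.6
```

Emit:
{"method": "drive_tool", "body": {"increments": [[[0,0,-1],[0,0,0],0.2],[[0,0,0],[0,0,0],0.2]]}}

```text
clock: 17.83
eef_pos: [0.6545, 0.0303, 0.0766]
tool_rot: [0.707, 0.707, 0.0, 0.0]
ft_force: [-2.6, -0.3, 2.6]
grip_width: 0.0321
grasp_force: 60.9
```

Emit:
{"method": "drive_tool", "body": {"increments": [[[0,0,0],[0,0,0],0.5],[[0,0,0],[0,0,0],0.7],[[0,0,0],[0,0,0],0.9],[[0,0,0],[0,0,0],1],[[0,0,8],[0,0,0],1],[[0,0,30],[0,0,0],1],[[0,0,40],[0,0,0],1],[[0,0,15],[0,0,0],1]]}}

```text
clock: 18.5
eef_pos: [0.6567, 0.0304, 0.1748]
tool_rot: [0.707, 0.707, 0.003, 0.003]
ft_force: [0.3, 0.7, 1.6]
grip_width: 0.0857
grasp_force: 0.0
```

Emit:
{"method": "drive_tool", "body": {"increments": [[[-34.4,-9.2,0],[0,0,0],1],[[-34.4,-9.2,0],[0,0,0],1],[[-34.4,-9.2,0],[0,0,0],1],[[-34.4,-9.2,0],[0,0,0],1],[[-34.4,-9.2,0],[0,0,0],1],[[0,0,0],[0,0,0],1],[[0,0,0],[0,0,0],1]]}}

```text
clock: 19.08
eef_pos: [0.4806, -0.0161, 0.1695]
tool_rot: [0.708, 0.706, -0.0, -0.0]
ft_force: [1.4, 0.7, 1.3]
grip_width: 0.0855
grasp_force: 0.0
```

```bash
python3 - <<'E'
from h import *
c=camera("scene"); cv2.imwrite("pics/s4.png",cv2.resize(c["image"][120:340,250:500],None,fx=2.5,fy=2.5)[:,:,::-1])
E
```

```text
(no output)
```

View pics/s4.png

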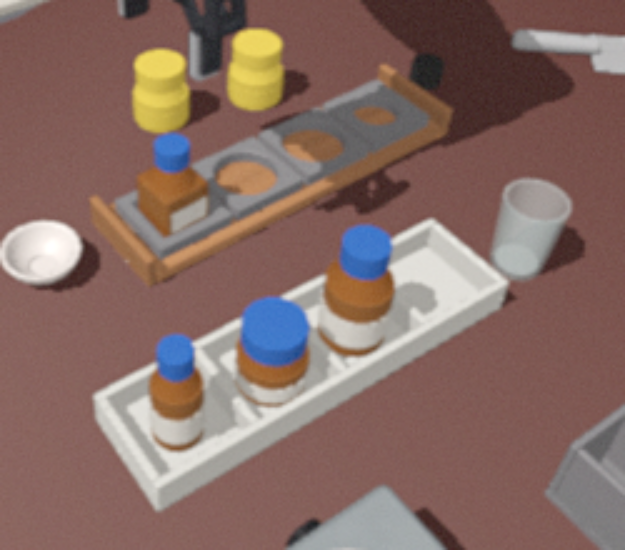

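The large bottle stands upright in the third bay from the right (crop px 357,290). The square bottle is next.

Emit:
{"method": "drive_tool", "body": {"increments": [[[1.5,0,-20],[0,0,0],1],[[0,0,-30],[0,0,0],1],[[0,0,-28],[0,0,0],1],[[0,0,-14],[0,0,0],1],[[0,0,-8],[0,0,0],1],[[0,0,0],[0,0,0],1],[[0,0,0],[0,0,0],0.6],[[0,0,0],[0,0,0],0.4]]}}

```text
clock: 19.8
eef_pos: [0.4858, -0.0157, 0.07]
tool_rot: [0.707, 0.707, 0.001, 0.001]
ft_force: [-0.7, 0.9, -0.4]
grip_width: 0.0638
grasp_force: 0.0
```

Emit:
{"method": "drive_tool", "body": {"increments": [[[0,0,0],[0,0,0],0.3],[[0,0,0],[0,0,0],0.2],[[0,0,0],[0,0,0],0.15],[[0,0,0],[0,0,0],0.15],[[0,0,0],[0,0,0],0.15],[[0,0,0],[0,0,0],0.15]]}}

```text
clock: 20.3
eef_pos: [0.4845, -0.0157, 0.0699]
tool_rot: [0.707, 0.707, 0.001, 0.001]
ft_force: [-0.8, -0.3, 6.7]
grip_width: 0.0259
grasp_force: 58.8
```

Emit:
{"method": "drive_tool", "body": {"increments": [[[0,0,5],[0,0,0],0.15],[[0,0,10],[0,0,0],0.15],[[0,0,20],[0,0,0],0.15],[[0,0,25],[0,0,0],0.15],[[0,0,25],[0,0,0],0.15],[[0,0,15],[0,0,0],0.15],[[0,0,8],[0,0,0],0.15],[[0,0,0],[0,0,0],0.15]]}}

```text
clock: 20.97
eef_pos: [0.4851, -0.0158, 0.1786]
tool_rot: [0.707, 0.707, 0.001, 0.001]
ft_force: [0.3, 0.3, -1.0]
grip_width: 0.0256
grasp_force: 59.3
```

Emit:
{"method": "drive_tool", "body": {"increments": [[[14.2,10.1,0],[0,0,0],0.15],[[28.4,20.2,0],[0,0,0],0.15],[[28.4,20.2,0],[0,0,0],0.15],[[28.4,20.2,0],[0,0,0],0.15],[[28.4,20.2,0],[0,0,0],0.15],[[28.4,20.2,0],[0,0,0],0.15],[[14.2,10.1,0],[0,0,0],0.15],[[0,0,0],[0,0,0],0.15]]}}

```text
clock: 21.63
eef_pos: [0.656, 0.1082, 0.173]
tool_rot: [0.706, 0.708, -0.001, -0.001]
ft_force: [-0.1, 0.4, -2.2]
grip_width: 0.026
grasp_force: 59.7
```

Emit:
{"method": "drive_tool", "body": {"increments": [[[0,0,0],[0,0,0],0.15]]}}

```text
clock: 21.72
eef_pos: [0.6536, 0.106, 0.1735]
tool_rot: [0.707, 0.707, -0.002, -0.001]
ft_force: [0.1, 0.1, -3.0]
grip_width: 0.0262
grasp_force: 59.7
```

Emit:
{"method": "drive_tool", "body": {"increments": [[[0,0,-15],[0,0,0],0.15],[[0,0,-28],[0,0,0],0.15],[[0,0,-30],[0,0,0],0.15],[[0,0,-16],[0,0,0],0.15],[[0,0,-10],[0,0,0],0.15],[[0,0,-4],[0,0,0],0.15],[[0,0,0],[0,0,0],0.15],[[0,0,0],[0,0,0],0.15]]}}

```text
clock: 22.38
eef_pos: [0.6549, 0.1053, 0.075]
tool_rot: [0.708, 0.707, 0.001, 0.0]
ft_force: [0.9, 0.8, -0.9]
grip_width: 0.0258
grasp_force: 59.8
```

Emit:
{"method": "drive_tool", "body": {"increments": [[[0,0,-2],[0,0,0],0.15],[[0,0,-1],[0,0,0],0.15],[[0,0,0],[0,0,0],0.15],[[0,0,0],[0,0,0],0.15]]}}

```text
clock: 22.72
eef_pos: [0.6547, 0.1056, 0.0715]
tool_rot: [0.707, 0.707, 0.0, 0.0]
ft_force: [0.3, 0.4, -2.2]
grip_width: 0.0259
grasp_force: 59.8
```

Emit:
{"method": "drive_tool", "body": {"increments": [[[0,0,-3],[0,0,0],0.15],[[0,0,-2],[0,0,0],0.15],[[0,0,-1.5],[0,0,0],0.15],[[0,0,0],[0,0,0],0.15],[[0,0,0],[0,0,0],0.15]]}}

```text
clock: 23.13
eef_pos: [0.6543, 0.1055, 0.0641]
tool_rot: [0.707, 0.707, -0.0, -0.0]
ft_force: [-0.9, -0.0, -1.6]
grip_width: 0.0261
grasp_force: 59.8
```

Emit:
{"method": "drive_tool", "body": {"increments": [[[0,0,-1],[0,0,0],0.15],[[0,0,0],[0,0,0],0.15]]}}

```text
clock: 23.3
eef_pos: [0.6544, 0.1055, 0.0641]
tool_rot: [0.707, 0.707, 0.0, 0.0]
ft_force: [-1.8, 0.1, 2.9]
grip_width: 0.0258
grasp_force: 60.2
```

Contact shows as the force rising to +2.9 N. I'm releasing and retreating.

Emit:
{"method": "drive_tool", "body": {"increments": [[[0,0,0],[0,0,0],0.5],[[0,0,0],[0,0,0],0.7],[[0,0,0],[0,0,0],0.9],[[0,0,0],[0,0,0],1],[[0,0,8],[0,0,0],1],[[0,0,30],[0,0,0],1],[[0,0,40],[0,0,0],1],[[0,0,40],[0,0,0],1]]}}

```text
clock: 23.97
eef_pos: [0.6533, 0.1053, 0.1818]
tool_rot: [0.707, 0.707, -0.001, -0.001]
ft_force: [1.7, -0.1, 1.3]
grip_width: 0.0851
grasp_force: 0.0
```

Emit:
{"method": "drive_tool", "body": {"increments": [[[-30,20,0],[0,0,0],1],[[-30,20,0],[0,0,0],1],[[-30,20,0],[0,0,0],1],[[-30,20,0],[0,0,0],1],[[-30,20,0],[0,0,0],1],[[-30,20,0],[0,0,0],1],[[-30,20,0],[0,0,0],1],[[0,0,0],[0,0,0],1]]}}

```text
clock: 24.63
eef_pos: [0.4394, 0.248, 0.1822]
tool_rot: [0.705, 0.709, -0.0, -0.001]
ft_force: [-0.1, -0.9, 0.4]
grip_width: 0.0854
grasp_force: 0.0
```

```bash
python3 - <<'E'
from h import *
c=camera("scene"); t=camera("top")
a=cv2.resize(c["image"][120:340,250:500],None,fx=2,fy=2); b=cv2.resize(t["image"][80:270,130:400],(500,352))
cv2.imwrite("pics/end.png",cv2.resize(np.r_[a,b],None,fx=.75,fy=.75)[:,:,::-1])
bt=blobs(blue(t["image"]),200,70,400,165)
for (_,m),(r,h,z) in zip(bt,[(.014,.018,.086),(.017,.02,.102),(.023,.018,.068),(.012,.018,.096)]): print(fit(lambda p:cyl(np.r_[p,z],r,h),[.65,0],[(t,m)]))
E
```

```text
(array([0.65182499, 0.10497078]), np.float64(0.9085614784229893))
(array([0.65286807, 0.03062806]), np.float64(0.8574671204513722))
(array([ 0.65239573, -0.04441001]), np.float64(0.8003999252212027))
(array([ 0.65167554, -0.12296246]), np.float64(0.8877226048900567))
```

View pics/end.png

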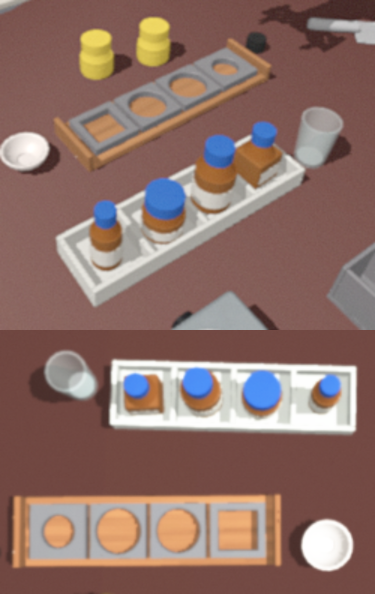

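All four bottles stand upright, one to a bay. From the robot's left they are square, large, jar, slim (top-view crop px 143, 200, 262, 326), so the row is reversed and the board is empty.

```bash
python3 -c "from workcell import *; print(job_done())"
```

```text
the job is handed in; nothing more can be done
None
```

The job is handed in: all four bottles stand upright in the tray in reversed order (from the robot's left: square, large, jar, slim), each set down gently, at about 25 s of the 112 s allowed.

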